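Pack the microscope kit tray: nest the blue sample cups and add the right eyepiece

TASK

Pack the microscope kit into the grey tray. Set the large blue cup upright inside the blue ring on the tray first, then the medium blue cup inside it, then the small blue cup inside that; at any point stand the green-topped eyepiece inside the green ring. Leave the orange cups and the red-topped eyepiece standing where they are, and let go of everything.

Things in the scene. Friction and masses are not known exactly. Their poses are not given: they have to be found in the camera images.
- tray: Shallow grey plastic parts tray, fixed to the bench: 150 mm (its x) by 280 mm (its y), walls 14 mm high and 4 mm thick, floor 4 mm thick. Origin: centre of its underside on the bench, z up. It holds the blue and the green ring, on its y axis, 64 mm either side of the centre; which ring is on which side changes.
- cup_ring: Large BLUE locating ring fixed on the tray floor: outer diameter 94 mm, inner diameter 84 mm, 5 mm high, open in the middle, where the tray floor is the resting surface. The place of the nested blue cups. Origin: centre of the ring at the level of the tray floor (4 mm above the bench), z up.
- eyepiece_ring: Smaller GREEN locating ring fixed on the tray floor: outer diameter 66 mm, inner diameter 54 mm, 5 mm high, open in the middle. The place of the green-topped eyepiece. Origin: centre of the ring at the level of the tray floor (4 mm above the bench), z up.
- cup_large: BLUE plastic open-topped straight-sided round cup, the wide, low one of the blue set: outer diameter 66 mm, height 38 mm, wall 2.5 mm, floor 3 mm thick, about 40 g; stands upright. Origin: centre of its underside, z up along its axis; being round, its yaw has no meaning. Stands in the blue ring with 9 mm to spare all round.
- cup_medium: BLUE plastic open-topped straight-sided round cup, the middle one of the blue set: outer diameter 45 mm, height 63 mm, wall 2.5 mm, floor 3 mm thick, about 35 g; stands upright. Origin: centre of its underside, z up along its axis; being round, its yaw has no meaning. Fits loosely inside the large blue cup (8 mm to spare all round) and then stands 28 mm above its rim.
- cup_small: BLUE plastic open-topped straight-sided round cup, the narrow, tall one of the blue set: outer diameter 25 mm, height 88 mm, wall 2.5 mm, floor 3 mm thick, about 25 g; stands upright. Origin: centre of its underside, z up along its axis; being round, its yaw has no meaning. Fits loosely inside the medium blue cup (7.5 mm to spare all round) and then stands 28 mm above its rim.
- eyepiece_green: Microscope eyepiece standing upright: black cylinder of 36 mm diameter, 62 mm high, about 110 g, with a thin aluminium band near the foot, and a GREEN top face round a small lens of 18 mm. Origin: centre of its underside, z up along its axis.
- orange_medium: ORANGE plastic open-topped straight-sided round cup, same shape as the medium blue one: outer diameter 45 mm, height 63 mm, wall 2.5 mm, floor 3 mm thick, about 35 g; stands upright. Origin: centre of its underside, z up along its axis; being round, its yaw has no meaning. Belongs to another set: to be left alone.
- orange_small: ORANGE plastic open-topped straight-sided round cup, same shape as the small blue one: outer diameter 25 mm, height 88 mm, wall 2.5 mm, floor 3 mm thick, about 25 g; stands upright. Origin: centre of its underside, z up along its axis; being round, its yaw has no meaning. Belongs to another set: to be left alone.
- eyepiece_red: Microscope eyepiece, same shape and size as the other (36 mm diameter, 62 mm high, upright) but with a RED top face. Belongs to another microscope: to be left alone. Origin: centre of its underside, z up.

How it is judged (in metres and radians):
On the way, in this order (a step that is already met when the one before it is completed fails the run):
1. the large blue cup stands released in the blue ring (horizontal distance between cup_large and cup_ring below 0.011 m and z of cup_large in the frame of cup_ring between -0.003 and 0.003 m and angle between cup_large's own z axis and vertical below 0.09 rad and contact force between cup_large and the fingers below 0.05 N), for 0.2 s.
2. the medium blue cup stands released inside the large one, in the blue ring (horizontal distance between cup_large and cup_ring below 0.011 m and z of cup_large in the frame of cup_ring between -0.003 and 0.003 m and angle between each of cup_large, cup_medium's own z axis and vertical below 0.09 rad and horizontal distance between cup_medium and cup_large below 0.011 m and z of cup_medium in the frame of cup_large between 0 and 0.006 m and contact force between cup_medium and the fingers below 0.05 N), for 0.2 s.
3. the small blue cup stands released inside the medium one, in the nest (horizontal distance between cup_large and cup_ring below 0.011 m and z of cup_large in the frame of cup_ring between -0.003 and 0.003 m and angle between each of cup_large, cup_medium, cup_small's own z axis and vertical below 0.09 rad and horizontal distance between cup_medium and cup_large below 0.011 m and z of cup_medium in the frame of cup_large between 0 and 0.006 m and horizontal distance between cup_small and cup_medium below 0.011 m and z of cup_small in the frame of cup_medium between 0 and 0.006 m and contact force between cup_small and the fingers below 0.05 N), for 0.2 s.
At the end, for the whole second after the job is handed in: Large blue cup flat in the blue ring, medium in large, small in medium, green eyepiece in the green ring: each within 11 mm of its holder's centre, 3 mm in height, 0.09 rad of upright, released, at rest. Orange cups and red eyepiece upright (0.1 rad), within 30 mm of their starts (all of step 3 and horizontal distance between eyepiece_green and eyepiece_ring below 0.011 m and z of eyepiece_green in the frame of eyepiece_ring between -0.003 and 0.003 m and angle between eyepiece_green's own z axis and vertical below 0.09 rad and linear speed of each of cup_large, cup_medium, cup_small, eyepiece_green below 0.02 m/s and angular speed of each of cup_large, cup_medium, cup_small, eyepiece_green below 0.2 rad/s and contact force between each of cup_large, cup_medium, eyepiece_green and the fingers below 0.05 N and distance of each of orange_medium, orange_small, eyepiece_red from where it was at the start of the episode below 0.03 m and angle between each of orange_medium, orange_small, eyepiece_red's own z axis and vertical below 0.1 rad); the robot touches nothing.
It fails at once if an orange cup or the red-topped eyepiece is moved more than 30 mm (distance of any of orange_medium, orange_small, eyepiece_red from where it was at the start of the episode above 0.03 m).
It also fails if it takes over 120 s, if anything falls off the work surface, if the arm or the gripper's body presses on something with over 40 N, if the wrist force passes 120 N, or if a joint passes its speed limit or range.

ROBOT

A 6-joint arm with a two-finger parallel gripper is mounted at the origin on the work surface. World frame = base frame: x ahead of the robot, y to its left, z up, the work surface at z = 0. Lengths are in mm, angles in rad, forces in N, time in s.
With the tool pointing down it reaches from about 275 to 750 mm from the base axis. Payload 10.2 kg.
Tool frame: the origin (TCP) lies between the finger pads; the fingertips stand 22 mm ahead of it and the grasp point (between the pads) lies 3 mm ahead of it (ctrl.nose_length is the distance from the TCP to the fingertips, in mm); y points along the fingers, z is the direction in which the jaws open and shut, and the axes are right-handed (so a half turn about y gives the same grasp; the last joint's range is limited). The gripper opens to 85 mm and grips with 20 to 120 N. Pads are 22 mm wide; open, the fingers measure 114 mm over their backs; the gripper's body (76 mm by 85 mm) begins 54 mm behind the grasp point. The pads swing forward as they close: fully open they stand 13 mm farther back than shut.
Start: joints at [-1.384, 0.313, 1.498, -0, 1.331, -0.223], TCP at [209.162, -481.542, 253.294] pointing down, gripper open.
Joint ranges: [-2.94, 2.94], [-0.97, 2.17], [0.19, 2.56], [-1.23, 4.37], [0.02, 3.11], [-2.88, 2.88]. Speed limits (rad/s): [2.39, 2.39, 3.01, 3.14, 3.14, 3.14].

INTERFACE

Orientations are given as a unit quaternion [w, x, y, z].
In Python, from rig import ctrl, eyes, models gives the robot as it stands.
- The arm moves only by the shell command python3 -m crank 'ROWS' [FORCE]. ROWS is JSON, a list of rows, each an object with "dp": the shift along the tool's x, y, z in mm, a list of three; "roll": the turn about the tool's y in rad; "gripper": the closure in counts, from 0 (fully open) to 255 (shut). A call has 1 to 10 rows; each row is the pose to reach, as a shift and turn from the pose commanded when the call began, along the tool's axes at that moment; what a row does not reach only later rows make up. A row lasts 1/12 s, in which the tool goes at most 41.7 mm and 7.16 degrees, less where a joint would pass 70% of its speed; a pose out of reach is approached as far as the arm can. A call with a gripper value outside its range is refused whole. The fingers move at their own pace and stop on an object; FORCE is the grip in N (left out, the last holds). Time passes only in rows, so rows that repeat a pose let the fingers close. It gives the time, the measured TCP pose, the force and the opening at its end, in the units of the state.
- ctrl.sense(): the state, without advancing time (a new reading comes with each control period).
- eyes.capture(name): name is "scene" or "top" or "wrist"; returns a dict with "color" (384x512x3 uint8, red, green, blue), "fx", "fy", "cx", "cy" (pixels), "R" (3x3) and "t" (3): a world point X has camera coordinates R X + t. Camera axes: x right, y down, z forward; pixel columns grow to the right and rows downward; lengths in mm; the calibration is good to about 2 mm. A picture is of the moment at which its call begins. There is no depth.
- ctrl.finish_job(): hands the job in, once; it reports no verdict.
Trained networks look in a picture, given as the dict that the camera call returned (one of the last four; its "shot" number tells which), for a name from the list of things; names that differ only in an ending like _2 or _b are one class to them, and where a whole thing is asked for, a point or a joint stands for the part that bears it (a point fixed in the world has none). Each returns a list of dicts, best first, with "confidence" (0 to 1); they miss things now and then, are a little off and sometimes report something else, mostly with a low value. They report only what shows in the picture. A call takes as long as a camera call.
- models.spot_in(picture, label): "extent" ([centre column, centre row, width, height] in pixels, round what is visible of it).
- models.spot_point(picture, label): "centre" ([column, row] in pixels: a listed point, or the origin of a listed thing).
The state is a dict: "time_s": time; "joints": joint angles; "dq": joint speeds; "tau": joint torques, N m; "eef_pos": TCP position; "ee_rot": TCP orientation; "force": force on the tool from outside, world axes, zero at the start; "wrist_torque": the same for the moment, N m; "grip_width": opening from 0.0 (shut) to 1.0 (fully open).
Only numpy, scipy, OpenCV 4.12 (cv2) and the standard library are available. Lean on these libraries where they do the work, as an engineer would, in place of code of your own. Each camera call takes 0.05 s, during which the arm holds its last target. There are 200 camera calls.

## Working session

There is one attempt and no reset: what is moved stays moved. The work goes in short steps, Python scripts to look and compute and a shell command to move; the robot and the scene stay as the last step left them, time stands still between calls to the robot, and variables do not carry over. Pictures are saved under pics/ and viewed, about 12 in all and at most 16, crops included, and the job is handed in when it is done.

```bash
mkdir -p pics; cat > h.py <<'E'
import numpy as np, cv2
from rig import ctrl, eyes, models
def ground(p,uv,z):
    R=np.array(p["R"]);t=np.array(p["t"]).ravel()
    d=R.T@np.array([(uv[0]-p["cx"])/p["fx"],(uv[1]-p["cy"])/p["fy"],1.0]);c=-R.T@t
    return (c+d*(z-c[2])/d[2])[:2]
def proj(p,X):
    c=np.array(p["R"])@np.array(X)+np.array(p["t"]).ravel()
    return np.array([p["fx"]*c[0]/c[2]+p["cx"],p["fy"]*c[1]/c[2]+p["cy"]])
def save(p,n): cv2.imwrite(f"pics/{n}.png",p["color"][:,:,::-1])
def axes():
    s=ctrl.sense();w,x,y,z=s["ee_rot"]
    from scipy.spatial.transform import Rotation as Ro
    return np.array(s["eef_pos"]),Ro.from_quat([x,y,z,w]).as_matrix()
def dp(target):
    p,R=axes();return R.T@(np.array(target)-p)
E
python3 - <<'E'
from h import *
s=ctrl.sense();print(s)
print(axes()[1].round(3))
N=["tray","cup_ring","eyepiece_ring","cup_large","cup_medium","cup_small","eyepiece_green","orange_medium","orange_small","eyepiece_red"]
for cam in ["top","scene"]:
    p=eyes.capture(cam);save(p,cam+"0")
    print(cam,(-np.array(p["R"]).T@np.array(p["t"]).ravel()).round())
    for n in N:
        for d in models.spot_point(p,n)[:2]:
            print(n,np.round(d["centre"],1),round(d["confidence"],2),ground(p,d["centre"],4 if "ring" in n else 0).round(1))
E
```

```text
{'time_s': 0.0, 'joints': array([-1.38440601e+00,  3.13461818e-01,  1.49847520e+00,  1.31688052e-05,
        1.33099661e+00, -2.23383034e-01]), 'dq': array([-0.00050104, -0.00052462,  0.00139388,  0.00027085,  0.00049186,
        0.00055791]), 'tau': array([-1.25930968e-03, -4.12275445e+01, -2.59738111e+01, -3.14544914e-04,
        4.20086624e-03, -4.14848913e-06]), 'eef_pos': array([ 209.1148235 , -481.29328325,  252.71466365]), 'ee_rot': array([ 0.14387744, -0.14385086,  0.69279098, -0.6918431 ]), 'force': array([ 0.01220171, -0.77768945, -0.04059073]), 'wrist_torque': array([ 0.03514139,  0.02841209, -0.02531536]), 'grip_width': 0.9977445511511888}
[[-0.917 -0.     0.398]
 [-0.398  0.001 -0.917]
 [-0.    -1.    -0.001]]
top [ 374.   -5. 1104.]
tray [241.  223.6] 0.65 [467.2  22.3]
cup_ring [264.9 217.7] 0.57 [479.9 -35.8]
eyepiece_ring [215.1 222.5] 0.59 [470.9  84.7]
cup_large [387.9 179.2] 0.9 [ 568.9 -341.5]
cup_medium [223.3 145.2] 0.59 [663.4  63. ]
cup_small [274.6 141.5] 0.46 [670.3 -64.9]
eyepiece_green [105.8 187.2] 0.73 [563.7 351.4]
orange_medium [163.  145.7] 0.81 [665
[... 182 characters left out ...]
70.1 173.4] 0.81 [478.2  26.1]
tray [350.7 229.1] 0.2 [656.3 208.3]
cup_ring [242.7 172.8] 0.62 [485.9 -41.6]
eyepiece_ring [294.9 173.4] 0.59 [478.5  87.5]
cup_large [112.2 192.5] 0.62 [ 578.1 -342.3]
cup_large [283.9 235.4] 0.21 [685.6  64.6]
cup_medium [283.5 238.4] 0.67 [694.3  63.9]
cup_medium [155.8 220.2] 0.39 [ 661.1 -217.7]
cup_small [221.5 225.2] 0.92 [665.5 -71.6]
cup_small [409.8 207. ] 0.4 [575.9 349.9]
eyepiece_green [411.8 204.9] 0.73 [568.5 355.9]
orange_medium [350.6 228.8] 0.56 [655.4 208.2]
orange_small [395.7 172.6] 0.83 [451.1 339.5]
orange_small [223.1 225.3] 0.29 [665.6 -68.1]
eyepiece_red [245.5 169.3] 0.66 [466.5 -36.3]
eyepiece_red [154.  218.5] 0.56 [ 656.2 -222.9]
```

View pics/top0.png

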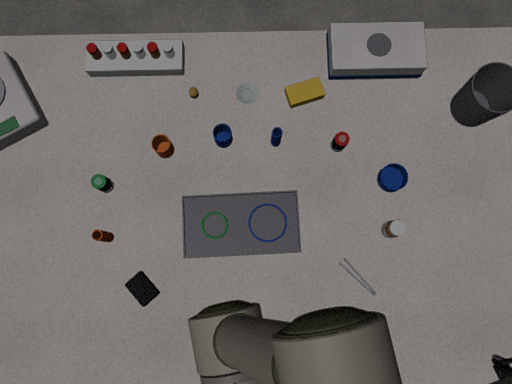

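View pics/scene0.png

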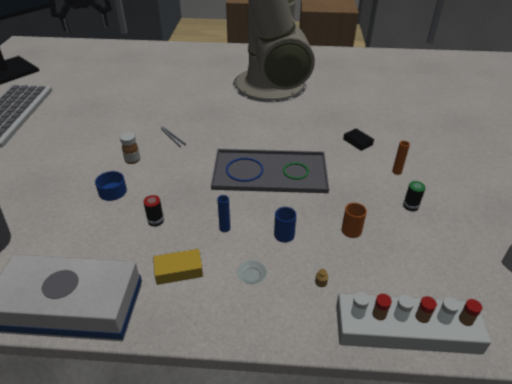

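Blue ring is at about (267,222) and green ring at (215,225) in the top view. The large cup is at (393,177), medium (222,135), small (277,136) and green eyepiece (102,183). I'll refine these by fitting the projected cylinder hulls to colour masks.

```bash
cat >> h.py <<'E'
T=np.linspace(0,2*np.pi,60)
def hullc(p,x,y,r,z0,z1):
    P=np.array([proj(p,[x+r*np.cos(t),y+r*np.sin(t),z]) for z in (z0,z1) for t in T],np.float32)
    h=cv2.convexHull(P);m=cv2.moments(h);return np.array([m["m10"],m["m01"]])/m["m00"],m["m00"]
HUE={"blue":(100,130),"green":(45,85),"red":(172,8),"orange":(5,20)}
OBJ={"cup_ring":("blue",47,4,9),"eyepiece_ring":("green",33,4,9),"cup_large":("blue",33,0,38),"cup_medium":("blue",22.5,0,63),"cup_small":("blue",12.5,0,88),"eyepiece_green":("green",18,61,62)}
def locate(p,name,guess,zoff=0,win=1.6,smin=90):
    col,r,z0,z1=OBJ[name];z0+=zoff;z1+=zoff
    hsv=cv2.cvtColor(p["color"],cv2.COLOR_RGB2HSV);lo,hi=HUE[col]
    m=cv2.inRange(hsv,(lo,smin,25),(hi,255,255))
    x,y=guess
    c,A=hullc(p,x,y,r,z0,z1);rad=win*np.sqrt(A/np.pi)
    k=np.zeros_like(m);cv2.circle(k,tuple(int(v) for v in c),int(rad)+3,255,-1);m&=k
    pts=cv2.findNonZero(m)
    if pts is None: return None
    h=cv2.convexHull(pts);M=cv2.moments(h)
    if M["m00"]<5: return None
    o=np.array([M["m10"],M["m01"]])/M["m00"]
    for _ in range(15):
        c,_a=hullc(p,x,y,r,z0,z1);zz=(z0+z1)/2
        x,y=np.array([x,y])+ground(p,o,zz)-ground(p,c,zz)
    return np.array([x,y]),M["m00"]/hullc(p,x,y,r,z0,z1)[1]
E
python3 - <<'E'
from h import *
print(ctrl.nose_length)
G={"cup_ring":(478,-40),"eyepiece_ring":(473,85),"cup_large":(572,-342),"cup_medium":(670,63),"cup_small":(667,-68),"eyepiece_green":(566,354)}
for cam in ["top","scene"]:
    p=eyes.capture(cam)
    for n in G: print(cam,n,locate(p,n,G[n]))
p=eyes.capture("wrist");save(p,"w0");print((-np.array(p["R"]).T@np.array(p["t"]).ravel()).round(),p["fx"]);
print((axes()[1].T@np.array(p["R"]).T).round(2), proj(p,axes()[0]+[0,0,-22]))
E
```

```text
22.0
top cup_ring (array([468.62016567, -40.88091523]), 0.9652719030579028)
top eyepiece_ring (array([464.87831546,  86.88608943]), 0.908824996307782)
top cup_large (array([ 569.85613579, -346.41882229]), 0.8826165627154245)
top cup_medium (array([679.82357286,  62.95299917]), 0.8207304962423498)
top cup_small (array([670.75949033, -65.63683502]), 0.7438152160699897)
top eyepiece_green (array([568.1121303, 349.192934 ]), 0.8513725560922863)
scene cup_ring (array([472.26411371, -39.06478387]), 0.9258233288982557)
scene eyepiece_ring (array([468.21798788,  88.85101725]), 0.8328245818482717)
scene cup_large (array([ 573.90057182, -343.38474932]), 0.841894749698693)
scene cup_medium (array([682.56510751,  64.62743985]), 0.834395566588578)
scene cup_small (array([673.15226279, -63.96767396]), 0.7398673367525676)
scene eyepiece_green (array([576.16715998, 350.23075114]), 0.8248494168599343)
[ 269. -455.  374.] 331.9287855180724
[[-0.    0.97  0.26]
 [-0.   -0.26  0.97]
 [ 1.    0.    0.  ]] [256.11388311 246.95406266]
```

View pics/w0.png

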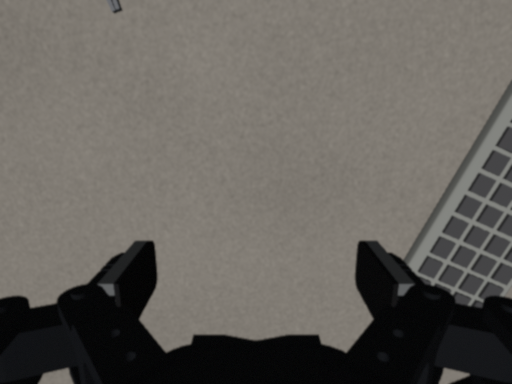

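```bash
python3 -c "
from h import *
print(dp([572,-345,180]).round())"
```

```text
[-387.   73.   19.]
```

```bash
python3 -m crank '[{"dp":[-387,73,19],"gripper":0},{"dp":[-387,73,19],"gripper":0},{"dp":[-387,73,19],"gripper":0},{"dp":[-387,73,19],"gripper":0},{"dp":[-387,73,19],"gripper":0},{"dp":[-387,73,19],"gripper":0},{"dp":[-387,73,19],"gripper":0},{"dp":[-387,73,19],"gripper":0},{"dp":[-387,73,19],"gripper":0},{"dp":[-387,73,19],"gripper":0}]' 40
python3 -m crank '[{"dp":[0,0,0],"gripper":0},{"dp":[0,0,0],"gripper":0},{"dp":[0,0,0],"gripper":0}]'
python3 - <<'E'
from h import *
p=eyes.capture("wrist");save(p,"w1");r=locate(p,"cup_large",(572,-345),win=2);print(r,axes(),dp([*r[0],30]).round(1))
print([(d["centre"],d["confidence"],ground(p,d["centre"],0)) for d in models.spot_point(p,"cup_large")[:2]])
E
```

```text
$[0]: bad value
$[0]: bad value
Traceback (most recent call last):
TypeError: 'NoneType' object is not subscriptable
```

View pics/w1.png

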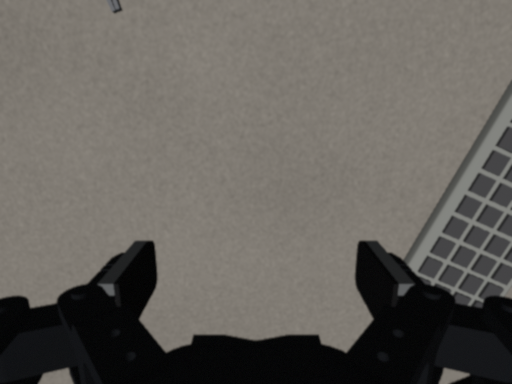

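The call was refused, and the picture is unchanged. The rows probably need "roll".

```bash
python3 -m crank '[{"dp":[-387,73,19],"roll":0,"gripper":0},{"dp":[-387,73,19],"roll":0,"gripper":0},{"dp":[-387,73,19],"roll":0,"gripper":0},{"dp":[-387,73,19],"roll":0,"gripper":0},{"dp":[-387,73,19],"roll":0,"gripper":0},{"dp":[-387,73,19],"roll":0,"gripper":0},{"dp":[-387,73,19],"roll":0,"gripper":0},{"dp":[-387,73,19],"roll":0,"gripper":0},{"dp":[-387,73,19],"roll":0,"gripper":0},{"dp":[-387,73,19],"roll":0,"gripper":0}]' 40
python3 -m crank '[{"dp":[0,0,0],"roll":0,"gripper":0},{"dp":[0,0,0],"roll":0,"gripper":0}]'
python3 - <<'E'
from h import *
p=eyes.capture("wrist");save(p,"w2");r=locate(p,"cup_large",(572,-345),win=2);print(r,axes())
print([(d["centre"],d["confidence"],ground(p,d["centre"],0)) for d in models.spot_point(p,"cup_large")[:2]])
if r: print(dp([*r[0],30]).round(1))
E
```

```text
time_s: 2.13
eef_pos: [575.0, -341.9, 178.7]
ee_rot: [0.145, -0.145, 0.693, -0.692]
force: [-1.4, -0.5, -0.4]
grip_width: 0.997
time_s: 2.3
eef_pos: [572.1, -344.1, 179.5]
ee_rot: [0.144, -0.145, 0.692, -0.692]
force: [0.7, -0.1, -0.3]
grip_width: 1.004
(array([ 570.78936643, -346.10923701]), 0.9320778244439708) (array([ 571.38828618, -344.90266977,  180.10629756]), array([[-9.17114827e-01, -5.37214411e-04,  3.98622760e-01],
       [-3.98622848e-01,  6.32045475e-05, -9.17114944e-01],
       [ 4.67492594e-04, -9.99999854e-01, -2.72111766e-04]]))
[([257.5, 178.6], 0.72, array([ 569.49278084, -346.83088373]))]
[  0.5 150.5   0.6]
```

```bash
python3 -m crank '[{"dp":[0,40,1],"roll":0,"gripper":0},{"dp":[0,80,1],"roll":0,"gripper":0},{"dp":[1,110,1],"roll":0,"gripper":0},{"dp":[1,135,1],"roll":0,"gripper":0},{"dp":[1,150,1],"roll":0,"gripper":0},{"dp":[1,150,1],"roll":0,"gripper":0},{"dp":[1,150,1],"roll":0,"gripper":0}]'
python3 -m crank '[{"dp":[0,0,0],"roll":0,"gripper":255},{"dp":[0,0,0],"roll":0,"gripper":255},{"dp":[0,0,0],"roll":0,"gripper":255},{"dp":[0,0,0],"roll":0,"gripper":255},{"dp":[0,0,0],"roll":0,"gripper":255},{"dp":[0,0,0],"roll":0,"gripper":255},{"dp":[0,0,0],"roll":0,"gripper":255},{"dp":[0,0,0],"roll":0,"gripper":255}]' 40
python3 -c "
from h import *
p=eyes.capture('wrist');save(p,'w3')"
```

```text
time_s: 2.98
eef_pos: [570.5, -346.9, 30.9]
ee_rot: [-0.143, 0.143, -0.692, 0.692]
force: [0.4, -0.5, 0.6]
grip_width: 0.998
time_s: 3.65
eef_pos: [571.7, -347.1, 33.0]
ee_rot: [-0.145, 0.143, -0.691, 0.693]
force: [-2.5, 0.2, 6.0]
grip_width: 0.766
```

View pics/w3.png

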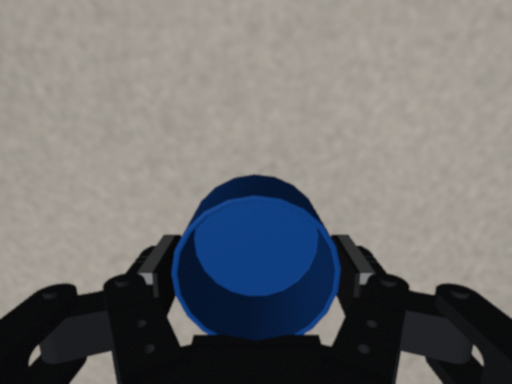

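Cup seated between the pads (rim centred at about (257,270)), opening 65 mm. Now lifting.

```bash
python3 -m crank '[{"dp":[0,-25,0],"roll":0,"gripper":255},{"dp":[0,-60,0],"roll":0,"gripper":255},{"dp":[0,-100,0],"roll":0,"gripper":255},{"dp":[0,-100,0],"roll":0,"gripper":255},{"dp":[0,-100,0],"roll":0,"gripper":255}]'
python3 -c "
from h import *
print(axes()[0],dp([470.4,-40,132]).round(1))
p=eyes.capture('wrist');print(locate(p,'cup_large',axes()[0][:2],zoff=axes()[0][2]-33))"
```

```text
time_s: 4.12
eef_pos: [572.1, -347.0, 134.3]
ee_rot: [-0.145, 0.142, -0.69, 0.694]
force: [0.1, -0.3, -1.0]
grip_width: 0.769
[ 572.08692572 -346.98500498  134.3247566 ] [ -29.     0.4 -322.1]
(array([ 571.27132857, -347.09181099]), 0.9854972700738235)
```

```bash
python3 -m crank '[{"dp":[-29,0,-322],"roll":0,"gripper":255},{"dp":[-29,0,-322],"roll":0,"gripper":255},{"dp":[-29,0,-322],"roll":0,"gripper":255},{"dp":[-29,0,-322],"roll":0,"gripper":255},{"dp":[-29,0,-322],"roll":0,"gripper":255},{"dp":[-29,0,-322],"roll":0,"gripper":255},{"dp":[-29,0,-322],"roll":0,"gripper":255},{"dp":[-29,0,-322],"roll":0,"gripper":255},{"dp":[-29,0,-322],"roll":0,"gripper":255},{"dp":[-29,0,-322],"roll":0,"gripper":255}]'
python3 -m crank '[{"dp":[0,0,0],"roll":0,"gripper":255},{"dp":[0,0,0],"roll":0,"gripper":255}]'
python3 - <<'E'
from h import *
t=axes()[0];print(t)
p=eyes.capture('wrist');save(p,"w4");print(locate(p,'cup_large',t[:2],zoff=t[2]-33,win=1.2))
for n in("cup_ring","eyepiece_ring"):print(n,[(d["confidence"],ground(p,d["centre"],4).round(1)) for d in models.spot_point(p,n)[:2]])
E
```

```text
time_s: 5.0
eef_pos: [468.8, -38.1, 129.8]
ee_rot: [0.144, -0.145, 0.692, -0.692]
force: [-0.1, -0.8, -1.1]
grip_width: 0.767
time_s: 5.17
eef_pos: [469.7, -40.1, 130.0]
ee_rot: [-0.143, 0.144, -0.692, 0.692]
force: [-0.3, -1.1, 0.2]
grip_width: 0.767
[469.74078206 -40.1384139  130.00007083]
(array([473.02713912, -38.58132194]), 1.043916447884766)
cup_ring []
eyepiece_ring []
```

View pics/w4.png

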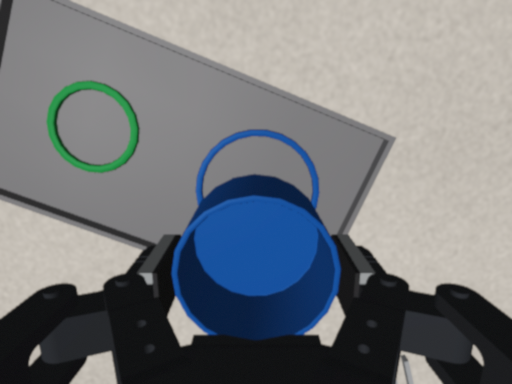

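Green ring is fully visible at (93,126). The blue ring's outer edges run from column 197 to 319, with the top at row 129. I'll compare that with the projection.

```bash
python3 - <<'E'
from h import *
p=eyes.capture('wrist');print(locate(p,'eyepiece_ring',(466.5,88)))
P=np.array([proj(p,[470.4+47*np.cos(t),-40+47*np.sin(t),9]) for t in T]);print(P.min(0),P.max(0))
print(dp([471,-40,40]))
E
```

```text
(array([465.92236842,  86.74576648]), 0.9305968454317464)
[193.83756611 127.22975811] [318.69893859 248.03816099]
[-1.25925004 90.11133912  0.68135299]
```

```bash
python3 -m crank '[{"dp":[-1,35,0],"roll":0,"gripper":255},{"dp":[-1,65,0],"roll":0,"gripper":255},{"dp":[-1,80,0],"roll":0,"gripper":255},{"dp":[-1,88,0],"roll":0,"gripper":255},{"dp":[-1,91,0],"roll":0,"gripper":255},{"dp":[-1,91,0],"roll":0,"gripper":255},{"dp":[-1,91,0],"roll":0,"gripper":255}]'
```

```text
time_s: 5.95
eef_pos: [471.0, -39.1, 40.2]
ee_rot: [-0.144, 0.143, -0.692, 0.693]
force: [0.5, 0.9, 0.7]
grip_width: 0.766
```

```bash
python3 -m crank '[{"dp":[0,2,0],"roll":0,"gripper":255},{"dp":[0,2,0],"roll":0,"gripper":255}]'
python3 -m crank '[{"dp":[0,1,0],"roll":0,"gripper":255},{"dp":[0,1,0],"roll":0,"gripper":255}]'
```

```text
time_s: 6.12
eef_pos: [470.7, -38.9, 37.8]
ee_rot: [-0.144, 0.143, -0.692, 0.693]
force: [-0.0, -0.4, -0.0]
grip_width: 0.767
time_s: 6.28
eef_pos: [470.7, -38.9, 37.0]
ee_rot: [-0.144, 0.144, -0.692, 0.693]
force: [-1.8, 0.1, 4.1]
grip_width: 0.767
```

```bash
python3 -m crank '[{"dp":[0,0,0],"roll":0,"gripper":0},{"dp":[0,0,0],"roll":0,"gripper":0},{"dp":[0,0,0],"roll":0,"gripper":0},{"dp":[0,0,0],"roll":0,"gripper":0},{"dp":[0,0,0],"roll":0,"gripper":0},{"dp":[0,0,0],"roll":0,"gripper":0}]'
python3 -m crank '[{"dp":[0,-30,0],"roll":0,"gripper":0},{"dp":[0,-60,0],"roll":0,"gripper":0},{"dp":[0,-100,0],"roll":0,"gripper":0},{"dp":[0,-140,0],"roll":0,"gripper":0},{"dp":[0,-160,0],"roll":0,"gripper":0},{"dp":[0,-160,0],"roll":0,"gripper":0},{"dp":[0,-160,0],"roll":0,"gripper":0}]'
python3 - <<'E'
from h import *
p=eyes.capture('wrist');save(p,"w5")
print(axes()[0],locate(p,'cup_large',(471,-40),zoff=4,win=1.2),locate(p,'cup_ring',(471,-40)))
print(dp([680.5,63.5,200]))
E
```

```text
time_s: 6.78
eef_pos: [470.4, -38.8, 36.3]
ee_rot: [0.144, -0.144, 0.692, -0.692]
force: [-0.7, 0.3, -0.0]
grip_width: 0.997
time_s: 7.37
eef_pos: [470.6, -38.8, 196.8]
ee_rot: [-0.144, 0.143, -0.692, 0.693]
force: [1.4, 0.5, -0.3]
grip_width: 0.998
[470.04701209 -38.68304753 195.64835783] (array([474.55448401, -38.64954335]), 1.4584644282744441) (array([469.85347842, -41.02465591]), 0.9695817934281591)
[-233.73728865   -4.49534982   -9.87136435]
```

View pics/w5.png

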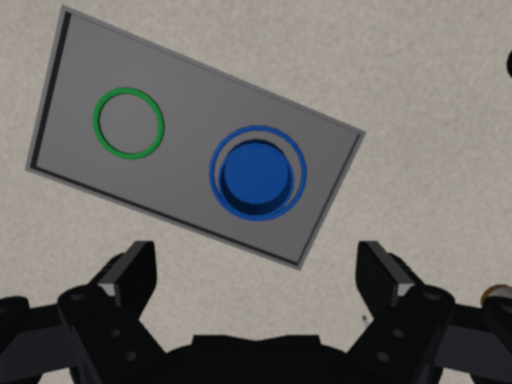

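Large cup stands in the blue ring, its inner floor at about (257,173). I'll check its centring through that bright floor disc.

```bash
python3 - <<'E'
from h import *
p=eyes.capture('wrist')
v=p["color"][:,:,2]
print("floor",ground(p,(257,173),7),v[173,257],v[200,240])
m=(v>110).astype(np.uint8)&(p["color"][:,:,0]<60)
n,l,st,c=cv2.connectedComponentsWithStats(m.astype(np.uint8))
k=l[173,257];print(st[k],c[k],ground(p,c[k],7))
print(dp([680.5,63.5,200]).round(1))
E
python3 -m crank '[{"dp":[-234,-4,-10],"roll":0,"gripper":0},{"dp":[-234,-4,-10],"roll":0,"gripper":0},{"dp":[-234,-4,-10],"roll":0,"gripper":0},{"dp":[-234,-4,-10],"roll":0,"gripper":0},{"dp":[-234,-4,-10],"roll":0,"gripper":0},{"dp":[-234,-4,-10],"roll":0,"gripper":0},{"dp":[-234,-4,-10],"roll":0,"gripper":0},{"dp":[-234,-4,-10],"roll":0,"gripper":0},{"dp":[-234,-4,-10],"roll":0,"gripper":0}]'
python3 - <<'E'
from h import *
p=eyes.capture("wrist");save(p,"w6");r=locate(p,"cup_medium",(680,63),win=1.6);print(r,axes()[0])
print([(d["centre"],d["confidence"],ground(p,d["centre"],0)) for d in models.spot_point(p,"cup_medium")[:2]])
print(dp([*r[0],52]).round(1))
E
```

```text
floor [470.35711416 -39.6629997 ] 130 56
[ 210  125   97   96 4534] [257.34406705 173.10542567] [470.39385137 -40.00381242]
[-233.9   -5.3   -9.8]
time_s: 8.22
eef_pos: [680.3, 63.3, 198.7]
ee_rot: [0.143, -0.145, 0.693, -0.692]
force: [-0.9, -1.1, -0.0]
grip_width: 0.998
(array([680.53491915,  62.62021654]), 0.9058241452574866) [680.22898167  63.06928478 199.51156272]
[([255.9, 173.3], 0.86, array([677.52029913,  62.24985377]))]
[ -0.2 148.1   0.5]
```

View pics/w6.png

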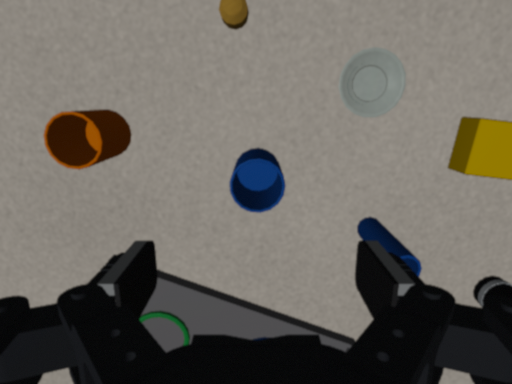

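Medium cup at (257,180), orange medium at (88,138), nothing close to the fingers. Descend to TCP z of about 60, so the tips will clear the large cup's rim when nested.

```bash
python3 -m crank '[{"dp":[0,40,0],"roll":0,"gripper":0},{"dp":[0,80,0],"roll":0,"gripper":0},{"dp":[0,110,0],"roll":0,"gripper":0},{"dp":[0,130,0],"roll":0,"gripper":0},{"dp":[0,139,0],"roll":0,"gripper":0},{"dp":[0,139,0],"roll":0,"gripper":0},{"dp":[0,139,0],"roll":0,"gripper":0}]'
python3 -m crank '[{"dp":[0,0,0],"roll":0,"gripper":255},{"dp":[0,0,0],"roll":0,"gripper":255},{"dp":[0,0,0],"roll":0,"gripper":255},{"dp":[0,0,0],"roll":0,"gripper":255},{"dp":[0,0,0],"roll":0,"gripper":255},{"dp":[0,0,0],"roll":0,"gripper":255},{"dp":[0,0,0],"roll":0,"gripper":255},{"dp":[0,0,0],"roll":0,"gripper":255},{"dp":[0,0,0],"roll":0,"gripper":255},{"dp":[0,0,0],"roll":0,"gripper":255}]' 40
python3 -m crank '[{"dp":[0,-25,0],"roll":0,"gripper":255},{"dp":[0,-60,0],"roll":0,"gripper":255},{"dp":[0,-100,0],"roll":0,"gripper":255},{"dp":[0,-100,0],"roll":0,"gripper":255},{"dp":[0,-100,0],"roll":0,"gripper":255}]'
python3 - <<'E'
from h import *
t=axes()[0]
p=eyes.capture('wrist');save(p,"w7");print(t,locate(p,'cup_medium',t[:2],zoff=100,win=1.3),dp([470.4,-40.3,162]))
E
```

```text
time_s: 8.9
eef_pos: [681.4, 63.3, 62.7]
ee_rot: [-0.144, 0.143, -0.692, 0.692]
force: [-0.3, -0.7, -0.7]
grip_width: 1.0
time_s: 9.73
eef_pos: [681.5, 63.5, 62.5]
ee_rot: [-0.144, 0.143, -0.692, 0.692]
force: [-1.2, -0.3, 5.8]
grip_width: 0.5
time_s: 10.15
eef_pos: [681.9, 63.6, 164.0]
ee_rot: [-0.146, 0.142, -0.692, 0.693]
force: [-0.3, 0.0, -0.6]
grip_width: 0.502
[681.90000304  63.60692277 164.00593558] (array([680.33529295,  62.89777126]), 0.9815480421337497) [234.58799834  -0.57599577  11.38602705]
```

View pics/w7.png

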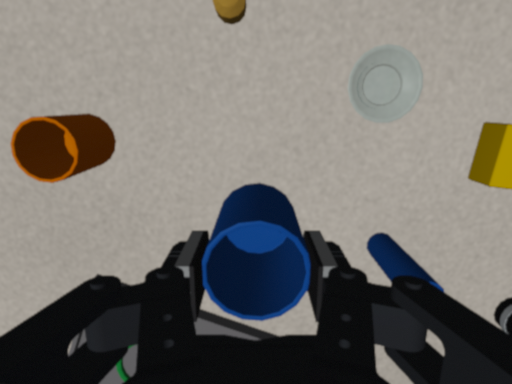

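Medium cup held upright (rim centre about (256,270)), about 1 mm off the TCP. Carrying it over.

```bash
python3 -m crank '[{"dp":[234,0,11],"roll":0,"gripper":255},{"dp":[234,0,11],"roll":0,"gripper":255},{"dp":[234,0,11],"roll":0,"gripper":255},{"dp":[234,0,11],"roll":0,"gripper":255},{"dp":[234,0,11],"roll":0,"gripper":255},{"dp":[234,0,11],"roll":0,"gripper":255},{"dp":[234,0,11],"roll":0,"gripper":255},{"dp":[234,0,11],"roll":0,"gripper":255},{"dp":[234,0,11],"roll":0,"gripper":255}]'
python3 - <<'E'
from h import *
t=axes()[0]
print(t,dp([471.3,-39.8,72]))
E
```

```text
time_s: 10.95
eef_pos: [471.1, -39.6, 160.7]
ee_rot: [0.144, -0.144, 0.693, -0.692]
force: [-0.4, 0.1, -0.7]
grip_width: 0.504
[471.10928238 -39.57441936 160.74760527] [-0.12484246 88.74736093  0.33918002]
```

```bash
python3 -m crank '[{"dp":[0,35,0],"roll":0,"gripper":255},{"dp":[0,60,0],"roll":0,"gripper":255},{"dp":[0,75,0],"roll":0,"gripper":255},{"dp":[0,84,0],"roll":0,"gripper":255},{"dp":[0,88,0],"roll":0,"gripper":255},{"dp":[0,88,0],"roll":0,"gripper":255},{"dp":[0,88,0],"roll":0,"gripper":255}]'
python3 -m crank '[{"dp":[0,2,0],"roll":0,"gripper":255},{"dp":[0,2,0],"roll":0,"gripper":255}]'

```

```text
time_s: 11.53
eef_pos: [471.4, -39.7, 73.8]
ee_rot: [-0.144, 0.144, -0.692, 0.692]
force: [-0.6, 0.0, 0.1]
grip_width: 0.503
time_s: 11.7
eef_pos: [471.2, -39.8, 71.8]
ee_rot: [-0.144, 0.144, -0.692, 0.693]
force: [-0.7, -0.8, -0.6]
grip_width: 0.503
```

```bash
python3 -m crank '[{"dp":[0,2,0],"roll":0,"gripper":255},{"dp":[0,2,0],"roll":0,"gripper":255}]'
python3 -m crank '[{"dp":[0,1,0],"roll":0,"gripper":255},{"dp":[0,1,0],"roll":0,"gripper":255}]'
```

```text
time_s: 11.87
eef_pos: [471.1, -39.8, 69.6]
ee_rot: [-0.144, 0.143, -0.692, 0.693]
force: [1.0, -0.5, -0.1]
grip_width: 0.499
time_s: 12.03
eef_pos: [471.3, -39.8, 69.4]
ee_rot: [-0.144, 0.143, -0.692, 0.693]
force: [-1.9, 1.3, 12.1]
grip_width: 0.502
```

```bash
python3 -m crank '[{"dp":[0,-0.5,0],"roll":0,"gripper":0},{"dp":[0,-0.5,0],"roll":0,"gripper":0},{"dp":[0,-0.5,0],"roll":0,"gripper":0},{"dp":[0,-0.5,0],"roll":0,"gripper":0},{"dp":[0,-0.5,0],"roll":0,"gripper":0},{"dp":[0,-0.5,0],"roll":0,"gripper":0},{"dp":[0,-0.5,0],"roll":0,"gripper":0}]'
python3 -m crank '[{"dp":[0,-30,0],"roll":0,"gripper":0},{"dp":[0,-60,0],"roll":0,"gripper":0},{"dp":[0,-100,0],"roll":0,"gripper":0},{"dp":[0,-140,0],"roll":0,"gripper":0},{"dp":[0,-160,0],"roll":0,"gripper":0},{"dp":[0,-160,0],"roll":0,"gripper":0},{"dp":[0,-160,0],"roll":0,"gripper":0}]'
python3 - <<'E'
from h import *
p=eyes.capture('wrist');save(p,"w8")
print(axes()[0])
print(dp([672,-64.8,230]))
E
```

```text
time_s: 12.62
eef_pos: [470.8, -39.7, 68.7]
ee_rot: [0.144, -0.144, 0.692, -0.692]
force: [-0.8, 0.1, 0.1]
grip_width: 0.996
time_s: 13.2
eef_pos: [470.9, -39.7, 229.3]
ee_rot: [-0.144, 0.143, -0.692, 0.693]
force: [1.0, -0.5, -0.6]
grip_width: 0.998
[470.43670107 -39.61884379 228.05777586]
[-174.8434629    -2.15511285  103.3960604 ]
```

View pics/w8.png

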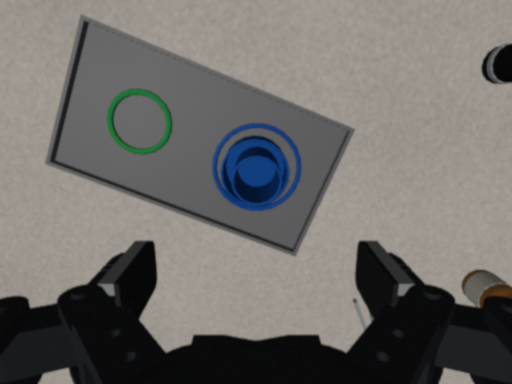

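Medium sits inside large, its floor at about (256,171). Next, the small cup.

```bash
python3 -m crank '[{"dp":[-175,-2,103],"roll":0,"gripper":0},{"dp":[-175,-2,103],"roll":0,"gripper":0},{"dp":[-175,-2,103],"roll":0,"gripper":0},{"dp":[-175,-2,103],"roll":0,"gripper":0},{"dp":[-175,-2,103],"roll":0,"gripper":0},{"dp":[-175,-2,103],"roll":0,"gripper":0},{"dp":[-175,-2,103],"roll":0,"gripper":0},{"dp":[-175,-2,103],"roll":0,"gripper":0}]'
python3 - <<'E'
from h import *
p=eyes.capture("wrist");r=locate(p,"cup_small",(672,-65),win=1.6);print(r,axes()[0])
print([(d["centre"],d["confidence"],ground(p,d["centre"],0)) for d in models.spot_point(p,"cup_small")[:2]])
print(dp([*r[0],88]).round(1))
E
```

```text
time_s: 13.92
eef_pos: [671.6, -64.3, 228.9]
ee_rot: [0.143, -0.145, 0.693, -0.692]
force: [0.1, 0.5, 0.4]
grip_width: 0.999
(array([671.01918244, -66.10487099]), 0.8483518130128473) [671.38197505 -64.21535941 230.03657723]
[([259.1, 167.2], 0.86, array([670.26913056, -68.17434515]))]
[  1.  142.8   1.6]
```

```bash
python3 -m crank '[{"dp":[1,40,2],"roll":0,"gripper":0},{"dp":[1,80,2],"roll":0,"gripper":0},{"dp":[1,110,2],"roll":0,"gripper":0},{"dp":[1,134,2],"roll":0,"gripper":0},{"dp":[1,142,2],"roll":0,"gripper":0},{"dp":[1,142,2],"roll":0,"gripper":0},{"dp":[1,142,2],"roll":0,"gripper":0}]'
python3 -m crank '[{"dp":[0,0,0],"roll":0,"gripper":255},{"dp":[0,0,0],"roll":0,"gripper":255},{"dp":[0,0,0],"roll":0,"gripper":255},{"dp":[0,0,0],"roll":0,"gripper":255},{"dp":[0,0,0],"roll":0,"gripper":255},{"dp":[0,0,0],"roll":0,"gripper":255},{"dp":[0,0,0],"roll":0,"gripper":255},{"dp":[0,0,0],"roll":0,"gripper":255},{"dp":[0,0,0],"roll":0,"gripper":255},{"dp":[0,0,0],"roll":0,"gripper":255}]' 40
python3 -m crank '[{"dp":[0,0,0],"roll":0,"gripper":255},{"dp":[0,0,0],"roll":0,"gripper":255},{"dp":[0,0,0],"roll":0,"gripper":255}]' 40
python3 -m crank '[{"dp":[0,-25,0],"roll":0,"gripper":255},{"dp":[0,-60,0],"roll":0,"gripper":255},{"dp":[0,-110,0],"roll":0,"gripper":255},{"dp":[0,-110,0],"roll":0,"gripper":255},{"dp":[0,-110,0],"roll":0,"gripper":255}]'
python3 - <<'E'
from h import *
t=axes()[0]
p=eyes.capture('wrist');save(p,"w9");print(t,locate(p,'cup_small',t[:2],zoff=110,win=1.3),dp([470.4,-40.3,t[2]]))
E
```

```text
time_s: 14.6
eef_pos: [672.5, -66.8, 90.7]
ee_rot: [-0.145, 0.143, -0.692, 0.693]
force: [1.2, -0.4, 0.1]
grip_width: 0.998
time_s: 15.43
eef_pos: [672.5, -66.7, 89.3]
ee_rot: [-0.144, 0.144, -0.692, 0.692]
force: [-0.5, 2.0, 5.2]
grip_width: 0.273
time_s: 15.68
eef_pos: [672.5, -66.7, 89.3]
ee_rot: [-0.144, 0.144, -0.692, 0.692]
force: [-0.1, 2.4, 5.3]
grip_width: 0.269
time_s: 16.1
eef_pos: [673.3, -67.0, 202.4]
ee_rot: [-0.146, 0.142, -0.691, 0.693]
force: [-0.5, 0.2, 0.1]
grip_width: 0.27
[673.28184947 -67.01719438 202.41045797] (array([670.95093672, -67.60140529]), 0.9952117156744388) [ 174.74439344   -3.32187917 -104.81145601]
```

View pics/w9.png

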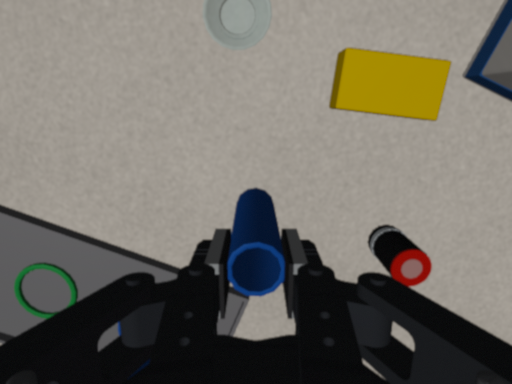

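Small cup held straight (rim centre about (257,268)). Carry it over the nest.

```bash
python3 -m crank '[{"dp":[174,0,-105],"roll":0,"gripper":255},{"dp":[174,0,-105],"roll":0,"gripper":255},{"dp":[174,0,-105],"roll":0,"gripper":255},{"dp":[174,0,-105],"roll":0,"gripper":255},{"dp":[174,0,-105],"roll":0,"gripper":255},{"dp":[174,0,-105],"roll":0,"gripper":255},{"dp":[174,0,-105],"roll":0,"gripper":255},{"dp":[174,0,-105],"roll":0,"gripper":255},{"dp":[174,0,-105],"roll":0,"gripper":255}]'
python3 - <<'E'
from h import *
t=axes()[0];print(t,dp([471.5,-39.8,102]))
p=eyes.capture("top");save({"color":p["color"][170:280,170:320].repeat(4,0).repeat(4,1)},"t1")
p=eyes.capture("wrist");save(p,"w10")
E
```

```text
time_s: 16.9
eef_pos: [471.6, -40.0, 198.2]
ee_rot: [0.144, -0.144, 0.692, -0.692]
force: [0.0, -0.7, -0.2]
grip_width: 0.267
[471.61384381 -40.00873787 198.22588104] [-9.42027152e-03  9.62259360e+01 -2.14175302e-01]
```

View pics/w10.png

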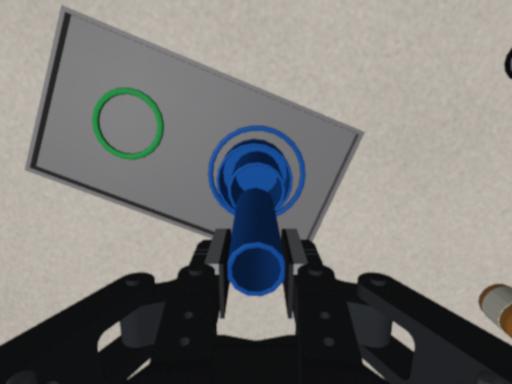

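Column-aligned: the cup at 257, the nest at 256. Lowering it.

```bash
python3 -m crank '[{"dp":[0,35,0],"roll":0,"gripper":255},{"dp":[0,60,0],"roll":0,"gripper":255},{"dp":[0,78,0],"roll":0,"gripper":255},{"dp":[0,90,0],"roll":0,"gripper":255},{"dp":[0,96,0],"roll":0,"gripper":255},{"dp":[0,97,0],"roll":0,"gripper":255},{"dp":[0,97,0],"roll":0,"gripper":255}]'
python3 -m crank '[{"dp":[0,1,0],"roll":0,"gripper":255},{"dp":[0,1,0],"roll":0,"gripper":255}]'

```

```text
time_s: 17.58
eef_pos: [471.2, -39.8, 101.9]
ee_rot: [-0.144, 0.144, -0.692, 0.692]
force: [0.9, 0.4, 0.3]
grip_width: 0.269
time_s: 17.75
eef_pos: [471.2, -39.8, 101.4]
ee_rot: [-0.144, 0.143, -0.692, 0.693]
force: [-0.4, 0.6, -1.2]
grip_width: 0.267
```

```bash
python3 -m crank '[{"dp":[0,1.5,0],"roll":0,"gripper":255},{"dp":[0,1.5,0],"roll":0,"gripper":255}]'
python3 -m crank '[{"dp":[0,0.7,0],"roll":0,"gripper":255},{"dp":[0,0.7,0],"roll":0,"gripper":255}]'
```

```text
time_s: 17.92
eef_pos: [470.9, -39.7, 99.5]
ee_rot: [-0.144, 0.144, -0.692, 0.692]
force: [-0.2, 1.0, -0.5]
grip_width: 0.271
time_s: 18.08
eef_pos: [471.1, -39.7, 99.3]
ee_rot: [-0.144, 0.144, -0.692, 0.692]
force: [-1.7, 1.5, 5.4]
grip_width: 0.27
```

```bash
python3 -m crank '[{"dp":[0,0,0],"roll":0,"gripper":0},{"dp":[0,0,0],"roll":0,"gripper":0},{"dp":[0,0,0],"roll":0,"gripper":0},{"dp":[0,0,0],"roll":0,"gripper":0},{"dp":[0,0,0],"roll":0,"gripper":0},{"dp":[0,0,0],"roll":0,"gripper":0},{"dp":[0,0,0],"roll":0,"gripper":0},{"dp":[0,0,0],"roll":0,"gripper":0}]'
python3 -m crank '[{"dp":[0,-30,0],"roll":0,"gripper":0},{"dp":[0,-60,0],"roll":0,"gripper":0},{"dp":[0,-100,0],"roll":0,"gripper":0},{"dp":[0,-120,0],"roll":0,"gripper":0},{"dp":[0,-120,0],"roll":0,"gripper":0},{"dp":[0,-120,0],"roll":0,"gripper":0}]'
python3 - <<'E'
from h import *
p=eyes.capture('wrist');save(p,"w11")
print(axes()[0],dp([572,350,210]))
E
```

```text
time_s: 18.75
eef_pos: [470.8, -39.7, 98.6]
ee_rot: [0.144, -0.144, 0.692, -0.692]
force: [-0.3, 0.1, -0.2]
grip_width: 1.002
time_s: 19.25
eef_pos: [471.0, -39.8, 219.1]
ee_rot: [-0.144, 0.143, -0.692, 0.693]
force: [0.0, 0.6, -0.2]
grip_width: 0.996
[470.48251847 -39.61888052 217.96864195] [-248.34532774    7.98885777 -316.91157554]
```

View pics/w11.png

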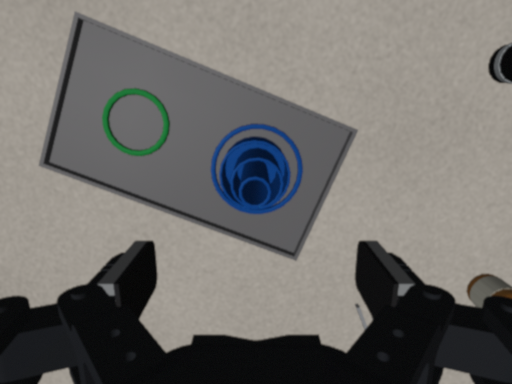

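The nest of three stands in the blue ring, the small cup's rim at (254,192). Going to the eyepiece.

```bash
python3 -m crank '[{"dp":[-248,8,-317],"roll":0,"gripper":0},{"dp":[-248,8,-317],"roll":0,"gripper":0},{"dp":[-248,8,-317],"roll":0,"gripper":0},{"dp":[-248,8,-317],"roll":0,"gripper":0},{"dp":[-248,8,-317],"roll":0,"gripper":0},{"dp":[-248,8,-317],"roll":0,"gripper":0},{"dp":[-248,8,-317],"roll":0,"gripper":0},{"dp":[-248,8,-317],"roll":0,"gripper":0},{"dp":[-248,8,-317],"roll":0,"gripper":0},{"dp":[-248,8,-317],"roll":0,"gripper":0}]'
python3 -m crank '[{"dp":[0,0,0],"roll":0,"gripper":0},{"dp":[0,0,0],"roll":0,"gripper":0},{"dp":[0,0,0],"roll":0,"gripper":0}]'
python3 - <<'E'
from h import *
p=eyes.capture("wrist");save(p,"w12");r=locate(p,"eyepiece_green",(572,350),win=2.2);print(r,axes()[0],ctrl.sense()["joints"].round(2))
print([(d["centre"],d["confidence"],ground(p,d["centre"],0)) for d in models.spot_point(p,"eyepiece_green")[:2]])
print(dp([*r[0],45]).round(1))
E
```

```text
time_s: 20.13
eef_pos: [571.3, 353.1, 207.8]
ee_rot: [-0.143, 0.146, -0.692, 0.692]
force: [-0.2, -0.9, -0.5]
grip_width: 1.0
time_s: 20.38
eef_pos: [571.6, 349.1, 209.0]
ee_rot: [-0.143, 0.145, -0.692, 0.693]
force: [-0.3, 0.0, -0.1]
grip_width: 0.999
(array([570.5134739 , 350.78225732]), 0.9011670135253569) [571.83413859 348.78972264 209.66503968] [ 0.37  0.67  1.06 -0.    1.41  1.54]
[([255.1, 169.0], 0.66, array([570.70800612, 349.48472062]))]
[  0.3 165.2  -2.5]
```

View pics/w12.png

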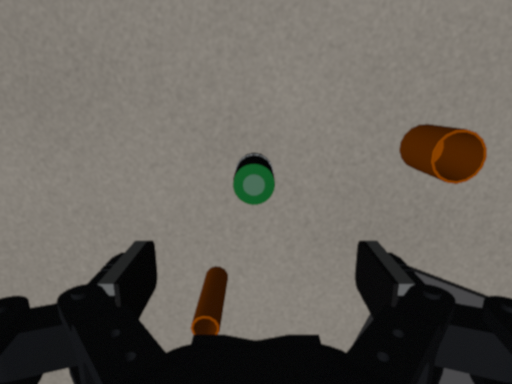

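Green eyepiece at (254,184); both orange cups are clear of the fingers. Grasp it.

```bash
python3 -m crank '[{"dp":[0,40,-2],"roll":0,"gripper":0},{"dp":[0,80,-2],"roll":0,"gripper":0},{"dp":[0,120,-2],"roll":0,"gripper":0},{"dp":[0,150,-2],"roll":0,"gripper":0},{"dp":[0,163,-2],"roll":0,"gripper":0},{"dp":[0,165,-2],"roll":0,"gripper":0},{"dp":[0,165,-2],"roll":0,"gripper":0}]'
python3 -m crank '[{"dp":[0,0,0],"roll":0,"gripper":255},{"dp":[0,0,0],"roll":0,"gripper":255},{"dp":[0,0,0],"roll":0,"gripper":255},{"dp":[0,0,0],"roll":0,"gripper":255},{"dp":[0,0,0],"roll":0,"gripper":255},{"dp":[0,0,0],"roll":0,"gripper":255},{"dp":[0,0,0],"roll":0,"gripper":255},{"dp":[0,0,0],"roll":0,"gripper":255},{"dp":[0,0,0],"roll":0,"gripper":255},{"dp":[0,0,0],"roll":0,"gripper":255}]' 50
python3 -m crank '[{"dp":[0,-25,0],"roll":0,"gripper":255},{"dp":[0,-60,0],"roll":0,"gripper":255},{"dp":[0,-100,0],"roll":0,"gripper":255},{"dp":[0,-100,0],"roll":0,"gripper":255},{"dp":[0,-100,0],"roll":0,"gripper":255}]'
python3 - <<'E'
from h import *
t=axes()[0]
p=eyes.capture('wrist');print(t,locate(p,'eyepiece_green',t[:2],zoff=100,win=1.5),dp([466.5,87.3,t[2]]))
E
```

```text
time_s: 21.07
eef_pos: [571.7, 351.4, 46.6]
ee_rot: [0.144, -0.143, 0.692, -0.692]
force: [-1.4, 0.6, 0.5]
grip_width: 1.001
time_s: 21.9
eef_pos: [571.6, 351.9, 46.9]
ee_rot: [0.145, -0.143, 0.692, -0.692]
force: [-1.1, -0.1, 6.0]
grip_width: 0.408
time_s: 22.32
eef_pos: [572.0, 352.1, 148.2]
ee_rot: [0.146, -0.142, 0.693, -0.692]
force: [-0.1, -0.7, -2.0]
grip_width: 0.411
[571.96875357 352.0654547  148.24362981] (array([569.39949957, 351.23548447]), 0.9776599240337623) [201.28305882  -2.51256264 200.80526048]
```

```bash
python3 -m crank '[{"dp":[200,0,201],"roll":0,"gripper":255},{"dp":[200,0,201],"roll":0,"gripper":255},{"dp":[200,0,201],"roll":0,"gripper":255},{"dp":[200,0,201],"roll":0,"gripper":255},{"dp":[200,0,201],"roll":0,"gripper":255},{"dp":[200,0,201],"roll":0,"gripper":255},{"dp":[200,0,201],"roll":0,"gripper":255},{"dp":[200,0,201],"roll":0,"gripper":255},{"dp":[200,0,201],"roll":0,"gripper":255},{"dp":[200,0,201],"roll":0,"gripper":255}]'
python3 -m crank '[{"dp":[0,60,0],"roll":0,"gripper":255},{"dp":[0,60,0],"roll":0,"gripper":255},{"dp":[0,60,0],"roll":0,"gripper":255},{"dp":[0,60,0],"roll":0,"gripper":255}]'
python3 - <<'E'
from h import *
t=axes()[0]
p=eyes.capture('wrist');save(p,"w13");print(t,locate(p,'eyepiece_green',t[:2],zoff=t[2]-47,win=1.3),dp([467.8,87.8,54]))
E
```

```text
time_s: 23.2
eef_pos: [467.7, 88.0, 144.9]
ee_rot: [0.143, -0.144, 0.693, -0.692]
force: [0.9, 0.2, -0.9]
grip_width: 0.407
time_s: 23.53
eef_pos: [467.7, 88.6, 85.1]
ee_rot: [0.144, -0.145, 0.692, -0.692]
force: [0.3, -0.3, -0.2]
grip_width: 0.413
[467.6933838   88.55271572  85.12719902] (array([469.19488494,  89.3510038 ]), 1.1752293433244467) [ 0.74160464 32.17458931  0.27171224]
```

View pics/w13.png

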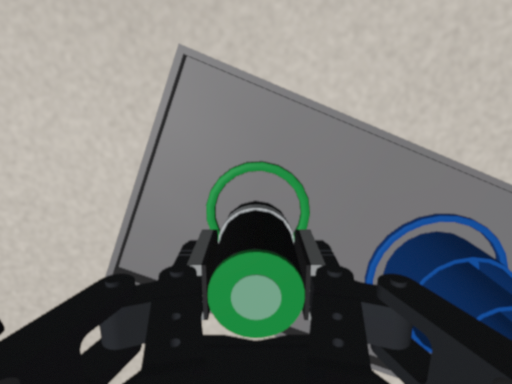

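Ring (columns 206 to 310) and eyepiece (centre 256) are aligned to about 1 mm. Lowering it.

```bash
python3 -m crank '[{"dp":[0,20,0],"roll":0,"gripper":255},{"dp":[0,28,0],"roll":0,"gripper":255},{"dp":[0,31.5,0],"roll":0,"gripper":255},{"dp":[0,32,0],"roll":0,"gripper":255},{"dp":[0,32,0],"roll":0,"gripper":255}]'
python3 -m crank '[{"dp":[0,1.5,0],"roll":0,"gripper":255},{"dp":[0,1.5,0],"roll":0,"gripper":255}]'
python3 -c "
from h import *
p=eyes.capture('wrist');g=[proj(p,[466.2+33*np.cos(t),87.3+33*np.sin(t),9]) for t in T];print(np.min(g,0),np.max(g,0))
hsv=cv2.cvtColor(p['color'],cv2.COLOR_RGB2HSV);m=cv2.inRange(hsv,(45,90,25),(85,255,255));m[225:]=0
q=cv2.findNonZero(m)[:,0];print(q.min(0),q.max(0))"
```

```text
time_s: 24.0
eef_pos: [468.2, 87.7, 54.3]
ee_rot: [-0.144, 0.144, -0.692, 0.692]
force: [0.1, -0.7, -1.1]
grip_width: 0.409
time_s: 24.17
eef_pos: [468.1, 87.7, 52.5]
ee_rot: [-0.144, 0.144, -0.692, 0.692]
force: [-0.6, -0.6, -0.9]
grip_width: 0.413
[192.80552821 171.99663806] [317.48209824 288.53402735]
[195 173] [316 224]
```

```bash
python3 -m crank '[{"dp":[0,1,0],"roll":0,"gripper":255},{"dp":[0,1,0],"roll":0,"gripper":255}]'
python3 -m crank '[{"dp":[0,1,0],"roll":0,"gripper":255},{"dp":[0,1,0],"roll":0,"gripper":255}]'
```

```text
time_s: 24.38
eef_pos: [467.8, 87.6, 51.2]
ee_rot: [-0.144, 0.144, -0.692, 0.692]
force: [-0.6, -1.1, -1.5]
grip_width: 0.406
time_s: 24.55
eef_pos: [468.0, 87.6, 50.8]
ee_rot: [-0.144, 0.144, -0.692, 0.692]
force: [-4.0, -0.7, 9.7]
grip_width: 0.413
```

```bash
python3 -m crank '[{"dp":[0,-0.3,0],"roll":0,"gripper":0},{"dp":[0,-0.3,0],"roll":0,"gripper":0},{"dp":[0,-0.3,0],"roll":0,"gripper":0},{"dp":[0,-0.3,0],"roll":0,"gripper":0},{"dp":[0,-0.3,0],"roll":0,"gripper":0},{"dp":[0,-0.3,0],"roll":0,"gripper":0},{"dp":[0,-0.3,0],"roll":0,"gripper":0}]'
python3 -m crank '[{"dp":[0,-30,0],"roll":0,"gripper":0},{"dp":[0,-60,0],"roll":0,"gripper":0},{"dp":[0,-100,0],"roll":0,"gripper":0},{"dp":[0,-140,0],"roll":0,"gripper":0},{"dp":[0,-170,0],"roll":0,"gripper":0},{"dp":[0,-170,0],"roll":0,"gripper":0},{"dp":[0,-170,0],"roll":0,"gripper":0}]'
python3 - <<'E'
from h import *
p=eyes.capture('wrist');save(p,"w14")
print("eyepiece model",[(round(d["confidence"],2),ground(p,d["centre"],4)) for d in models.spot_point(p,"eyepiece_green")[:1]])
for n,z in(("cup_large",4),("cup_medium",7),("cup_small",10)): print(n,[(round(d["confidence"],2),ground(p,d["centre"],z)) for d in models.spot_point(p,n)[:1]])
p=eyes.capture("top")
for n,z,g in(("orange_medium",0,0),("orange_small",0,0),("eyepiece_red",0,0)): print(n,[(round(d["confidence"],2),ground(p,d["centre"],z)) for d in models.spot_point(p,n)[:1]])
E
```

```text
time_s: 25.13
eef_pos: [467.8, 87.6, 50.4]
ee_rot: [0.144, -0.144, 0.692, -0.692]
force: [-0.2, -0.2, -0.3]
grip_width: 1.001
time_s: 25.72
eef_pos: [468.2, 87.6, 221.5]
ee_rot: [-0.145, 0.143, -0.692, 0.693]
force: [-0.5, -0.7, -1.0]
grip_width: 0.998
eyepiece model []
cup_large [(0.94, array([470.77136095, -37.89863025]))]
cup_medium [(0.95, array([468.86917857, -40.86372557]))]
cup_small []
orange_medium [(0.89, array([657.81089954, 200.45817314]))]
orange_small [(0.66, array([446.3834265 , 334.96170223]))]
eyepiece_red [(0.55, array([ 663.54855889, -216.23009792]))]
```

View pics/w14.png

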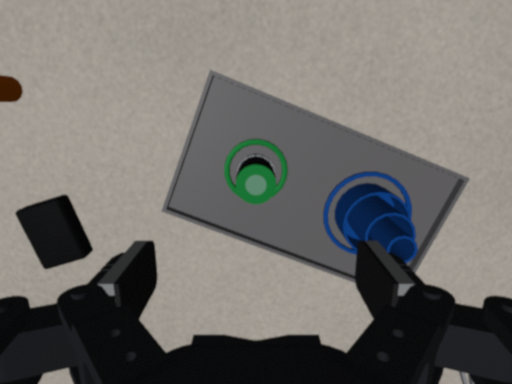

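```bash
python3 - <<'E'
from h import *
p=eyes.capture('wrist');print("eyepiece",ground(p,(256.5,183.5),66),"ring",locate(p,"eyepiece_ring",(466,87)))
print("small rim",ground(p,(402,248),98))
p=eyes.capture("scene");save({"color":p["color"][110:250,130:430].repeat(2,0).repeat(2,1)},"s2")
E
```

```text
eyepiece [466.14471029  86.42142622] ring (array([465.57604875,  86.59038922]), 0.9670761958180989)
small rim [471.06395224 -37.18832849]
```

All placements measure within a few millimetres, so I'm handing in.

```bash
python3 -c "
from rig import ctrl
print(ctrl.finish_job())"
```

```text
the job is handed in; nothing more can be done
None
```

The kit is packed and handed in after about 26 s of robot time. The large, medium and small blue cups were nested in that order in the blue ring, and the green-topped eyepiece stands in the green ring. Everything is released, with the open gripper about 220 mm up.

**Final placement checks:**

| Item | Measured (x, y) in mm | Holder centre (x, y) in mm |
|---|---|---|
| Green eyepiece | (466.1, 86.4) | (465.6, 86.6) |
| Large blue cup | (470.8, -37.9) | about (470, -40.5) |
| Medium blue cup | (468.9, -40.9) | about (470, -40.5) |
| Small blue cup (rim) | (471.1, -37.2) | about (470, -40.5) |

All are well inside the 11 mm tolerance. Each item also met an upward force at its expected height before I let go.

**Checks that failed or disagreed:**
- **Not detected:** in the last wrist picture the network missed the green eyepiece and the small cup. I took their positions from pixels I read off that picture.
- **Orange medium cup:** the network put it about 14 mm from its first estimate. I take this as detection scatter, since the arm never came near it. The orange small cup and the red eyepiece came out within 5 mm of their first estimates.
- **Last overview picture:** it could not be viewed because the picture limit was reached, so the orange cups and the red eyepiece were not seen standing at the end.
- **Refused move:** the first move call was rejected for a missing "roll" value; nothing moved.

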